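# Slide the eraser box up the sloping desk rack

### The arm

A 7-joint arm with a two-finger parallel gripper is mounted at the origin on a cart in front of the work surface, level with it; the furniture and walls round the work are solid. World frame = base frame: x ahead of the robot, y to its left, z up, the work surface at z = 0. Lengths are in m, angles in rad, forces in N, time in s.
With the tool pointing down it reaches from about 0.425 to 0.925 m from the base axis. Payload 6.8 kg.
Tool frame: the origin (TCP) lies midway between the tips of the shut fingers; the grasp point (between the pads) lies 19 mm behind it; z points along the fingers, y is the line along which they close (so a half turn about z gives the same grasp; the last joint's range is limited). The gripper opens to 85 mm and grips with 20 to 120 N. Pads are 22 mm wide; open, the fingers measure 114 mm over their backs; the gripper's body (76 mm by 85 mm) begins 54 mm behind the grasp point. The pads swing forward as they close: fully open they stand 13 mm farther back than shut.
Start: joints at [-1.306, 0.477, 0.022, 1.555, -0.011, 1.109, -0.083], TCP at [0.246, 0.629, 0.231] pointing down, gripper open.
Joint ranges: [-2.96, 2.96], [-0.34, 2.1], [-1.41, 1.46], [0.24, 2.44], [-1.37, 4.51], [0.17, 1.92], [-2.96, 2.96]. Speed limits (rad/s): [2.39, 2.39, 3.14, 3.14, 3.14, 3.14, 3.14].

### API

Orientations are given as a rotation vector (axis times angle).
In Python, from bench import get_obs, grab_frame, camera_params, r gives the robot as it stands.
- The arm moves only by the shell command python3 -m jog 'ROWS' [FORCE]. ROWS is JSON, a list of rows, each an object of numbers: "rx", "ry", "rz": the turn, a rotation vector about the world's x, y, z scaled (see below); "x", "y", "z": the shift along the world's x, y, z scaled (see below); "jaw": the opening, from -1 (shut) to 1 (fully open). In form: [{"rx": .., "ry": .., "rz": .., "x": .., "y": .., "z": .., "jaw": ..}, ...]. A call has 1 to 8 rows; each row shifts and turns the commanded pose from where the row before left it; what a row does not reach is not made up. The controller multiplies each number of a shift by 60 mm and each number of a turn by 10 degrees. A row lasts 1/8 s, in which the tool goes at most 62.5 mm and 10.7 degrees, less where a joint would pass 70% of its speed; a pose out of reach is approached as far as the arm can. A call with a number of a shift or a turn outside -1 to 1 is refused whole. A call with a gripper value outside its range is refused whole. The fingers move at their own pace and stop on an object; FORCE is the grip in N (left out, the last holds). Time passes only in rows, so rows that do not move let the fingers close. It gives the time, the measured TCP pose, the force, the opening and the grip force at its end, in the units of the state.
- get_obs(): the state, without advancing time (a new reading comes with each control period).
- grab_frame(name): name is "scene" or "top"; returns the picture (400x640x3 uint8, red, green, blue); there is no depth.
- camera_params(name): a dict with "fx", "fy", "cx", "cy" (pixels), "k1" (the pictures are not rectified: a ray, as slopes to the right and down, at radius r is drawn at 1 + k1 r^2 times it, then the intrinsics apply), "R" (3x3) and "t" (3): a world point X has camera coordinates R X + t. Camera axes: x right, y down, z forward; pixel columns grow to the right and rows downward; lengths in m; the calibration is good to about 2 mm. A picture is of the moment at which its call begins. camera_params takes no time and is no camera call.
- r.hand_in(): hands the job in; it is judged then, once.
The state is a dict: "clock": time; "joints": joint angles; "qvel": joint speeds; "tau": joint torques, N m; "tcp_pos": TCP position; "orientation": TCP orientation; "contact_force": force on the tool from outside, world axes, zero at the start; "moment": the same for the moment, N m; "grip_width": finger opening in m; "gripper_force": force on a finger pad.
Only numpy, scipy, OpenCV 4.12 (cv2) and the standard library are available. Lean on these libraries where they do the work, as an engineer would, in place of code of your own. Each camera call takes 0.05 s, during which the arm holds its last target. There are 200 camera calls.

### The job

Put the box of erasers away in the sloping wooden rack: set it down flat on the open low end, lengthwise to the slope, and let go of it. Then push it from behind along the slope, without bearing down on it, sliding on the deck between the rails and never lifted, up to the stop at the top, press it home for half a second with a gentle push of about 9 newtons (at least 4 must reach the stop, and never more than 12), and leave it lying there, square and touching the stop's pad. Do not disturb the tape roll, crayon tin or stapler.

Things in the scene. Friction and masses are not known exactly. Their poses are not given: they have to be found in the camera images.
- eraser_box_center (a point): Centre of the teal cardboard-look box of erasers, a rigid closed box 46 (its x) x 98 (its y, the long axis) x 20 mm high (its z), about 0.16 kg (up to 40 % more or less); it lies flat on the worktop at the start, the point being 10 mm over its underside.
- deck: Sloping deck of the plain wooden rack, fixed, 335 long (x) x 112 wide x 10 mm. Origin: middle of its low edge, on the upper surface, 17 mm above the worktop. x points up the slope (10 degrees, roughly away from the robot), y left across it, z out of it. Bare from x = 0 to 123 mm, the open low end: set the box here, centre at x 50 to 90, y within 15 mm; friction holds it.
- rails (a point): Point on the deck surface at x = 156 mm, y = 0, axes as the deck's, where the rails become parallel. Two rails, 10 mm high, 9 mm thick, stand on the deck with inner faces at y = +-26 mm (52 mm clear for the 46 mm box) from here up to deck x = 333 mm. Below this point they flare into a funnel, about 64 mm clear at its mouth at deck x = 125 mm.
- stop: Slot of the top stop. Origin on the deck at deck x = 235 mm, y = 0; axes as the deck's. In it a rigid block, 46 wide, 25 mm high, is clamped somewhere: its face is 0 to 50 mm up the slope of this point, each time elsewhere, to be seen or felt. A thin rubber pad on the face gives 3 mm to a touch (0.2 N), then is rigid. Friction under the box takes 1 to 2 N of a push, more if it is pressed down.
- tape_roll_center (a point): Centre (half-way up) of a roll of brown tape lying flat, 96 mm across, 48 mm high. Bystander, at the left beside the box, nearer or farther than it (another such roll stands far back, fixed).
- crayon_tin_center (a point): Centre (half-way up) of a blue flat tin, 68 x 153 x 28 mm, to the right of the rack. Bystander.
- stapler_center (a point): Centre (half-way up) of a black stapler, 34 x 153 x 48 mm, to the left. Bystander.
Mind the look-alikes: they are no part of the job. Of the things that look like the part that bears eraser_box_center, the middle-sized one is meant.

How it is judged:
On the way, in this order (a step that is already met when the one before it is completed fails the run):
1. the box lies flat and lengthwise on the open low end of the deck, let go (x of eraser_box_center in the frame of deck between 0.04 and 0.1 m and y of eraser_box_center in the frame of deck between -0.025 and 0.025 m and z of eraser_box_center in the frame of deck between 0.004 and 0.016 m and angle between the z axis of eraser_box_center and the z axis of deck, either way round below 0.08 rad and angle between the y axis of eraser_box_center and the x axis of deck, either way round below 0.25 rad and contact force between the fingers and eraser_box below 0.1 N and linear speed of eraser_box below 0.01 m/s), for 0.2 s.
2. the box, sliding on the deck between the rails, is pressed against the stop with at least 4 N for a moment (x of eraser_box_center in the frame of deck above 0.175 m and y of eraser_box_center in the frame of deck between -0.006 and 0.006 m and z of eraser_box_center in the frame of deck between 0.004 and 0.016 m and angle between the z axis of eraser_box_center and the z axis of deck, either way round below 0.08 rad and contact force between eraser_box and stop above 4 N), for 0.15 s.
At the end, for the whole second after the job is handed in: The box lies flat on the deck between the rails, still and released, its front end touching the pad of the stop (which follows it for up to 3 mm), within 6 mm of the middle line and within 0.08 rad of the slope's direction (x of eraser_box_center in the frame of deck above 0.175 m and y of eraser_box_center in the frame of deck between -0.006 and 0.006 m and z of eraser_box_center in the frame of deck between 0.004 and 0.016 m and angle between the z axis of eraser_box_center and the z axis of deck, either way round below 0.08 rad and contact force between eraser_box and stop above 0.01 N and angle between the y axis of eraser_box_center and the x axis of deck, either way round below 0.08 rad and linear speed of eraser_box below 0.01 m/s).
It fails at once if the box presses on the stop with more than 12 N (contact force between eraser_box and stop above 12 N).
It fails at once if the box is off the deck, low over the lane between the rails, past the open low end (carried or dropped in instead of slid) (x of eraser_box_center in the frame of deck between 0.115 and 0.34 m and y of eraser_box_center in the frame of deck between -0.02 and 0.02 m and z of eraser_box_center in the frame of deck between 0.018 and 0.045 m).
It fails at once if the tape roll, the crayon tin or the stapler is moved by more than 25 mm (distance of any of tape_roll_center, crayon_tin_center, stapler_center from where it was at the start of the episode above 0.025 m).
It also fails if it takes over 69 s, if anything falls off the work surface, if the arm or the gripper's body presses on something with over 40 N, if the wrist force passes 120 N, or if a joint passes its speed limit or range.

## Working session

There is one attempt and no reset: what is moved stays moved. The work goes in short steps, Python scripts to look and compute and a shell command to move; the robot and the scene stay as the last step left them, time stands still between calls to the robot, and variables do not carry over. Pictures are saved under pics/ and viewed, at most 10 in all, crops included, and the job is handed in when it is done.

```bash
mkdir -p pics; ls
python3 - <<'E'
from bench import get_obs, grab_frame, camera_params
import cv2,numpy as np
for n in("scene","top"):
    f=grab_frame(n); cv2.imwrite(f"pics/{n}0.png",f[:,:,::-1]); p=camera_params(n)
    print(n,{k:np.round(v,3).tolist() for k,v in p.items()}); R=np.array(p["R"]);print(-R.T@p["t"])
o=get_obs();print(o)
E
```

```text
pics
scene {'fx': 438.428, 'fy': 438.428, 'cx': 320.378, 'cy': 195.422, 'k1': -0.096, 'R': [[0.924, -0.383, 0.012], [-0.264, -0.66, -0.703], [0.277, 0.647, -0.711]], 't': [-0.444, 0.218, 1.267]}
[ 0.1174028  -0.84520238  1.05899338]
top {'fx': 372.771, 'fy': 372.771, 'cx': 319.173, 'cy': 197.28, 'k1': 0.006, 'R': [[0.011, -1.0, -0.008], [-0.968, -0.008, -0.249], [0.249, 0.01, -0.968]], 't': [0.024, 0.534, 0.959]}
[0.27846949 0.01862408 1.06189257]
{'clock': 0.1, 'joints': array([-1.30611752,  0.4777387 ,  0.02236358,  1.55632151, -0.01150352,
        1.10928991, -0.08310713]), 'qvel': array([-0.00049862, -0.00285489,  0.00030692, -0.00234661,  0.00052685,
       -0.00133437, -0.00079379]), 'tau': array([ 4.20767828e-03, -5.97766507e+01,  1.61374222e+00, -2.81957871e+01,
        1.28311824e-02,  5.09069388e-03, -3.34675622e-05]), 'tcp_pos': array([0.24567029, 0.62815191, 0.2304222 ]), 'orientation': array([-5.82152502e-01, -3.08700139e+00,  2.54334449e-03]), 'contact_force': array([-0.64149311, -0.39145601, -0.29119041]), 'moment': array([ 0.00323783,  0.04485634, -0.02752119]), 'gripper_force': 0.0, 'grip_width': 0.0855361840178793}
```

View pics/top0.png

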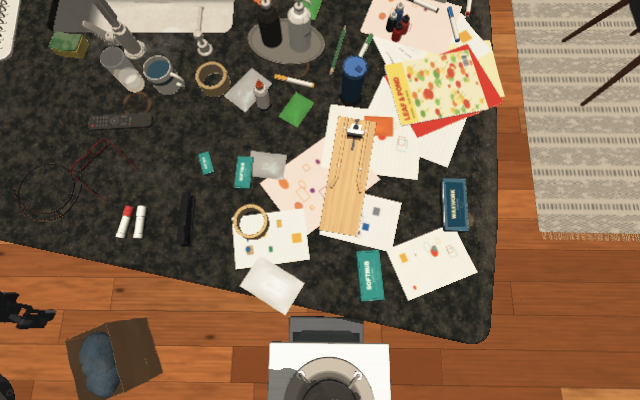

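View pics/scene0.png

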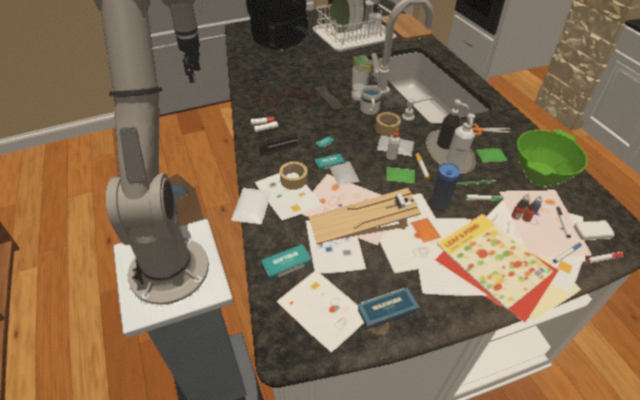

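```bash
cat > h.py <<'E'
import numpy as np, cv2
from bench import get_obs, grab_frame, camera_params
def ray(n,uv):
    p=camera_params(n);K=np.array([[p["fx"],0,p["cx"]],[0,p["fy"],p["cy"]],[0,0,1.]])
    d=cv2.undistortPoints(np.array(uv,float).reshape(-1,1,2),K,np.array([p["k1"],0,0,0.]))[:,0]
    R=np.array(p["R"]);d=np.c_[d,np.ones(len(d))]@R
    return -R.T@np.array(p["t"]),d
def onz(n,uv,z):
    c,d=ray(n,uv);return c+d*((z-c[2])/d[:,2])[:,None]
def onplane(n,uv,p0,nn):
    c,d=ray(n,uv);return c+d*(((p0-c)@nn)/(d@nn))[:,None]
def proj(n,X):
    p=camera_params(n);Y=np.atleast_2d(X)@np.array(p["R"]).T+np.array(p["t"]);s=Y[:,:2]/Y[:,2:]
    s=s*(1+p["k1"]*(s**2).sum(1,keepdims=True));return s*[p["fx"],p["fy"]]+[p["cx"],p["cy"]]
def teal(n,f,z,amin=80):
    h=cv2.cvtColor(f,cv2.COLOR_RGB2HSV);m=cv2.inRange(h,(80,90,60),(95,255,255))
    m=cv2.morphologyEx(m,cv2.MORPH_CLOSE,np.ones((5,5)))
    for c in cv2.findContours(m,cv2.RETR_EXTERNAL,cv2.CHAIN_APPROX_NONE)[0]:
        if cv2.contourArea(c)<amin: continue
        q=onz(n,c[:,0],z);b=cv2.minAreaRect((q[:,:2]*1000).astype(np.float32))
        print(n,"px",c[:,0].mean(0).round(),"mm",np.round(b[0],1),np.round(b[1],1),"ang",round(b[2],1))
E
python3 - <<'E'
from h import *
t=cv2.imread("pics/top0.png");s=cv2.imread("pics/scene0.png")
teal("top",t[:,:,::-1].copy(),.02);teal("scene",s[:,:,::-1].copy(),.02)
a=cv2.resize(t[95:255,190:410],None,fx=3.6,fy=3.6,interpolation=cv2.INTER_CUBIC)
cv2.imwrite("pics/crop_top.png",a)
cv2.imwrite("pics/crop_sc.png",cv2.resize(s[140:260,290:440],None,fx=5,fy=5,interpolation=cv2.INTER_CUBIC))
E
```

```text
top px [370. 275.] mm [ 329.1 -110.6] [136.  65.] ang 4.7
top px [243. 172.] mm [621.9 254.5] [47.6 99.1] ang 88.3
top px [206. 163.] mm [649.7 367.5] [69.1 33.2] ang 18.2
scene px [285. 260.] mm [ 328.  -109.4] [136.   72.7] ang 5.4
scene px [329. 160.] mm [620.6 255. ] [51.  99.1] ang 89.3
scene px [324. 141.] mm [646.1 363.3] [70.7 37.1] ang 18.8
```

View pics/crop_top.png

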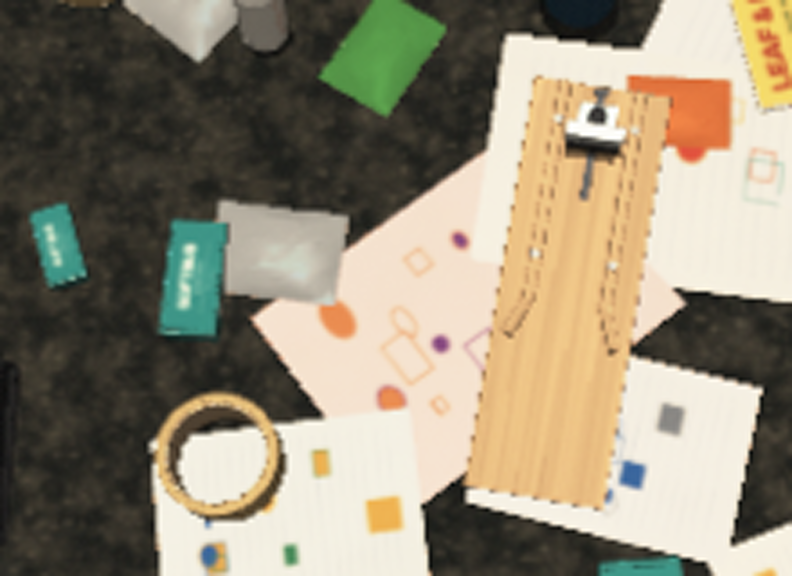

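View pics/crop_sc.png

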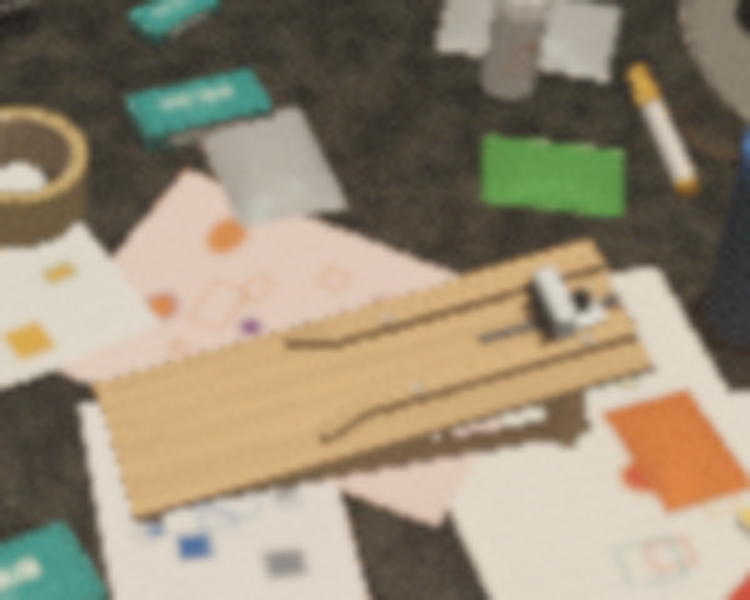

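```bash
cat >> h.py <<'E'
from scipy.spatial.transform import Rotation as Ro
def deckframe(org,yaw):
    s,c=np.sin(np.radians(10)),np.cos(np.radians(10));
    return Ro.from_euler('ZY',[yaw,-np.radians(10)]).as_matrix()
def toolR(yaw,tilt=0,half=0):  # tool z down (tips leaning along +x' by tilt), tool y along yaw+90deg
    x=np.array([-1,0,0.]);y=np.array([0,1.,0]);z=np.array([0,0,-1.])
    R0=np.c_[np.cross(y,z),y,z]
    if half: R0=R0@np.diag([-1,-1,1.])
    return Ro.from_euler('ZY',[yaw,-tilt])*Ro.from_matrix(R0)
def plan(p,Rt):
    o=get_obs();d=np.array(p)-o["tcp_pos"];rv=(Rt*Ro.from_rotvec(o["orientation"]).inv()).as_rotvec()
    print("shift units",np.round(d/.06,2),"turn units",np.round(np.degrees(rv)/10,2))
E
python3 - <<'E'
from h import *
c=np.array([[466,486],[605,507],[670,97],[536,78]])/3.6+[190,95]-.36
P=np.r_[onz("top",c[:2],.017),onz("top",c[2:],.0752)]
print(P.round(4))
c2=np.array([[95,383],[135,518],[650,370],[592,240]])/5.+[290,140]-.4
Q=np.r_[onz("scene",c2[:2],.017),onz("scene",c2[2:],.0752)]
print(Q.round(4))
for A in(P,Q):
    lo=A[:2].mean(0);hi=A[2:].mean(0);d=hi-lo
    print(lo,"len",np.linalg.norm(d),"yaw",np.degrees(np.arctan2(d[1],d[0])),"w",np.linalg.norm(A[0]-A[1]),np.linalg.norm(A[2]-A[3]))
A=(P+Q)/2;lo=A[:2].mean(0);d=A[2:].mean(0)-lo;yaw=np.arctan2(d[1],d[0]);D=deckframe(lo,yaw)
print("lo",lo,"yaw",yaw)
# stop: low front edge of block, rails, seen in top
k=np.array([[590,154],[510,335],[612,352],[583,198],[535,255],[613,267]])/3.6+[190,95]-.36
print("deck coords",((onplane("top",k,lo,D[:,2])-lo)@D*1000).round(1))
kt=np.array([[567,138],[622,150]])/3.6+[190,95]-.36
print("blocktop front",((onplane("top",kt,lo+.025*D[:,2],D[:,2])-lo)@D*1000).round(1))
o=get_obs();print(Ro.from_rotvec(o["orientation"]).as_matrix().round(3), np.round(onz("top",[[250,222]],.048),3),np.round(onz("top",[[186,221]],.04),3))
for h in(0,1): plan([.62,.2547,.12],toolR(np.radians(-1.5),0,h))
E
```

```text
[[ 0.4523  0.0289  0.017 ]
 [ 0.4368 -0.0801  0.017 ]
 [ 0.7584 -0.1314  0.0752]
 [ 0.7743 -0.0244  0.0752]]
[[ 0.4527  0.0309  0.017 ]
 [ 0.435  -0.0803  0.017 ]
 [ 0.7525 -0.135   0.0752]
 [ 0.7777 -0.0224  0.0752]]
[ 0.44454878 -0.02559192  0.017     ] len 0.3311325050374262 yaw -9.231521693439495 w 0.11006442185087001 0.10823800889983758
[ 0.44384054 -0.02471464  0.017     ] len 0.3309229978906846 yaw -9.54594941541097 w 0.11253231896461653 0.11536382113933429
lo [ 0.44419466 -0.02515328  0.017     ] yaw -0.16386345201925231
deck coords [[276.6   1.8  -0. ]
 [122.7  40.5  -0. ]
 [122.7 -41.1   0. ]
 [240.6   1.5  -0. ]
 [189.   31.6   0. ]
 [189.7 -31.   -0. ]]
blocktop front [[280.1  21.9  25. ]
 [277.5 -21.9  25. ]]
[[-0.931  0.364 -0.   ]
 [ 0.364  0.931 -0.002]
 [-0.    -0.002 -1.   ]] [[0.467 0.22  0.048]] [[0.469 0.4   0.04 ]]
shift units [ 6.24 -6.22 -1.84] turn units [ 0.01 -0.    1.99]
shift units [ 6.24 -6.22 -1.84] turn units [-0.000e+00 -1.000e-02 -1.601e+01]
```

Candidates for the eraser box (top view): the small teal box at (206,163), the middle one at (244,172) and the large one at (370,275). The middle one measures 47x99 mm and matches the description. The crop shows it upright beside the grey pouch, with the tape roll at (250,222). The stop's face is at about deck x 277 mm.

```bash
python3 -m jog '[{"x":0.7,"y":-0.7,"z":-0.12,"rz":0.25,"jaw":1},{"x":0.7,"y":-0.7,"z":-0.12,"rz":0.25,"jaw":1},{"x":0.7,"y":-0.7,"z":-0.12,"rz":0.25,"jaw":1},{"x":0.7,"y":-0.7,"z":-0.12,"rz":0.25,"jaw":1},{"x":0.7,"y":-0.7,"z":-0.12,"rz":0.25,"jaw":1},{"x":0.7,"y":-0.7,"z":-0.12,"rz":0.25,"jaw":1},{"x":0.7,"y":-0.7,"z":-0.12,"rz":0.25,"jaw":1},{"x":0.7,"y":-0.7,"z":-0.12,"rz":0.25,"jaw":1}]' 30
python3 -c "
from h import *
plan([.621,.2547,.004],toolR(np.radians(-1.3)))"
```

```text
shift units [ 6.26 -6.22 -3.77] turn units [ 0.01 -0.    2.01]validation failed for argument at $[0]...
```

```bash
python3 -m jog '[{"rx":0,"ry":0,"rz":0.25,"x":0.7,"y":-0.7,"z":-0.12,"jaw":1},{"rx":0,"ry":0,"rz":0.25,"x":0.7,"y":-0.7,"z":-0.12,"jaw":1},{"rx":0,"ry":0,"rz":0.25,"x":0.7,"y":-0.7,"z":-0.12,"jaw":1},{"rx":0,"ry":0,"rz":0.25,"x":0.7,"y":-0.7,"z":-0.12,"jaw":1},{"rx":0,"ry":0,"rz":0.25,"x":0.7,"y":-0.7,"z":-0.12,"jaw":1},{"rx":0,"ry":0,"rz":0.25,"x":0.7,"y":-0.7,"z":-0.12,"jaw":1},{"rx":0,"ry":0,"rz":0.25,"x":0.7,"y":-0.7,"z":-0.12,"jaw":1},{"rx":0,"ry":0,"rz":0.25,"x":0.7,"y":-0.7,"z":-0.12,"jaw":1}]' 30
python3 -c "
from h import *
plan([.621,.2547,.004],toolR(np.radians(-1.3)))"
```

```text
clock: 1.1
tcp_pos: [0.5827, 0.2911, 0.1731]
orientation: [-0.035, -3.141, 0.0]
contact_force: [1.0, 0.4, -0.1]
grip_width: 0.0855
gripper_force: 0.0
shift units [ 0.64 -0.61 -2.82] turn units [ 0. -0. -0.]
```

```bash
python3 -m jog '[{"rx":0,"ry":0,"rz":0,"x":0.3,"y":-0.3,"z":-0.6,"jaw":1},{"rx":0,"ry":0,"rz":0,"x":0.3,"y":-0.3,"z":-0.6,"jaw":1},{"rx":0,"ry":0,"rz":0,"x":0,"y":0,"z":-0.4,"jaw":1},{"rx":0,"ry":0,"rz":0,"x":0,"y":0,"z":-0.3,"jaw":1},{"rx":0,"ry":0,"rz":0,"x":0,"y":0,"z":0,"jaw":1},{"rx":0,"ry":0,"rz":0,"x":0,"y":0,"z":0,"jaw":1}]'
python3 -c "
from h import *
plan([.621,.2547,.004],toolR(np.radians(-1.3)));f=grab_frame('scene');g=grab_frame('top')
a=np.hstack([cv2.resize(f[110:210,270:390],None,fx=3.3,fy=3.3),cv2.resize(g[130:230,190:310],None,fx=3.3,fy=3.3)]);cv2.imwrite('pics/c3.png',a[:,:,::-1])"
```

```text
clock: 1.85
tcp_pos: [0.6182, 0.2575, 0.0607]
orientation: [0.036, 3.14, 0.001]
contact_force: [0.3, 0.9, 0.2]
grip_width: 0.0857
gripper_force: 0.0
shift units [ 0.05 -0.05 -0.94] turn units [-0.    0.01  0.  ]
```

View pics/c3.png

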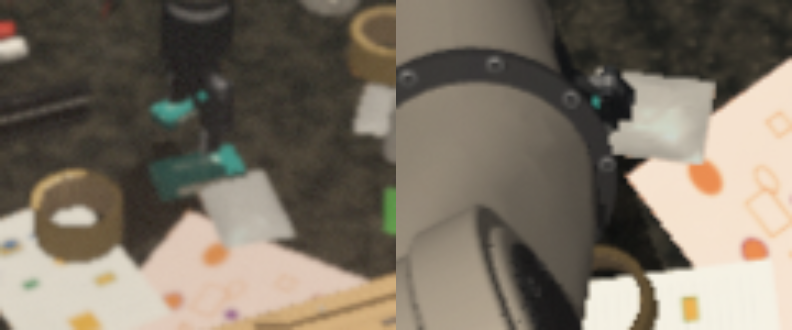

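The fingers straddle the box and the pouch lies flat, so I'll go down and grip.

```bash
python3 -m jog '[{"rx":0,"ry":0,"rz":0,"x":0.05,"y":-0.05,"z":-0.5,"jaw":1},{"rx":0,"ry":0,"rz":0,"x":0,"y":0,"z":-0.44,"jaw":1},{"rx":0,"ry":0,"rz":0,"x":0,"y":0,"z":0,"jaw":1},{"rx":0,"ry":0,"rz":0,"x":0,"y":0,"z":0,"jaw":-1},{"rx":0,"ry":0,"rz":0,"x":0,"y":0,"z":0,"jaw":-1},{"rx":0,"ry":0,"rz":0,"x":0,"y":0,"z":0,"jaw":-1},{"rx":0,"ry":0,"rz":0,"x":0,"y":0,"z":0,"jaw":-1}]' 35; python3 -m jog '[{"rx":0,"ry":0,"rz":0,"x":0,"y":0,"z":0,"jaw":-1},{"rx":0,"ry":0,"rz":0,"x":0,"y":0,"z":0,"jaw":-1}]'
```

```text
clock: 2.82
tcp_pos: [0.6219, 0.2542, 0.005]
orientation: [0.037, 3.139, 0.002]
contact_force: [-0.3, 0.1, 6.8]
grip_width: 0.0449
gripper_force: 36.4
clock: 3.08
tcp_pos: [0.6219, 0.2542, 0.005]
orientation: [0.037, 3.139, 0.002]
contact_force: [-1.0, 0.2, 6.1]
grip_width: 0.0449
gripper_force: 36.4
```

```bash
python3 -m jog '[{"rx":0,"ry":0,"rz":0,"x":0,"y":0,"z":0.4,"jaw":-1},{"rx":0,"ry":0,"rz":0,"x":0,"y":0,"z":0.9,"jaw":-1},{"rx":0,"ry":0,"rz":0,"x":0,"y":0,"z":0.7,"jaw":-1},{"rx":0,"ry":0,"rz":0,"x":0,"y":0,"z":0,"jaw":-1}]'
cat >> h.py <<'E'
LO=np.array([.4435,-.0252,.017]);YAW=np.radians(-9.4);DK=deckframe(LO,YAW)
def dk(x,y,z): return LO+DK@np.array([x,y,z])
def where():
    o=get_obs();print("deck mm",((o["tcp_pos"]-LO)@DK*1000).round(1),"F deck",(DK.T@o["contact_force"]).round(2),"t",o["clock"].round(2) if hasattr(o["clock"],'round') else o["clock"],"w",round(o["grip_width"],4))
E
python3 -c "
from h import *
where();plan(dk(.07,0,.06),toolR(YAW,np.radians(10)));print(dk(.07,0,.005))"
```

```text
clock: 3.58
tcp_pos: [0.6233, 0.2547, 0.1278]
orientation: [0.038, 3.134, 0.006]
contact_force: [-0.6, -0.4, -1.4]
grip_width: 0.0453
gripper_force: 36.8
deck mm [149.  305.5  86.2] F deck [-0.79 -0.48 -1.32] t 3.575 w 0.0453
shift units [-2.04 -4.82 -0.66] turn units [-0.11 -0.96 -0.8 ]
[ 0.51065429 -0.03631732  0.03407941]
```

```bash
python3 -m jog '[{"rx":-0.02,"ry":-0.16,"rz":-0.13,"x":-0.34,"y":-0.8,"z":-0.1,"jaw":-1},{"rx":-0.02,"ry":-0.16,"rz":-0.13,"x":-0.34,"y":-0.8,"z":-0.1,"jaw":-1},{"rx":-0.02,"ry":-0.16,"rz":-0.13,"x":-0.34,"y":-0.8,"z":-0.1,"jaw":-1},{"rx":-0.02,"ry":-0.16,"rz":-0.13,"x":-0.34,"y":-0.8,"z":-0.1,"jaw":-1},{"rx":-0.02,"ry":-0.16,"rz":-0.13,"x":-0.34,"y":-0.8,"z":-0.1,"jaw":-1},{"rx":-0.02,"ry":-0.16,"rz":-0.13,"x":-0.34,"y":-0.8,"z":-0.1,"jaw":-1},{"rx":0,"ry":0,"rz":0,"x":0,"y":0,"z":0,"jaw":-1},{"rx":0,"ry":0,"rz":0,"x":0,"y":0,"z":0,"jaw":-1}]'
python3 -c "
from h import *
where();plan(dk(.07,0,.02),toolR(YAW,np.radians(10)))
f=grab_frame('scene');cv2.imwrite('pics/c4.png',cv2.resize(f[130:290,250:450],None,fx=4,fy=3.7)[:,:,::-1])"
```

```text
clock: 4.58
tcp_pos: [0.4982, -0.0341, 0.0869]
orientation: [0.238, 2.965, -0.028]
contact_force: [0.1, -0.2, -1.9]
grip_width: 0.0452
gripper_force: 36.9
deck mm [66.7  0.2 59.2] F deck [-0.17 -0.18 -1.87] t 4.575 w 0.0452
shift units [ 0.16 -0.03 -0.63] turn units [ 0.02 -0.04 -0.02]
```

View pics/c4.png

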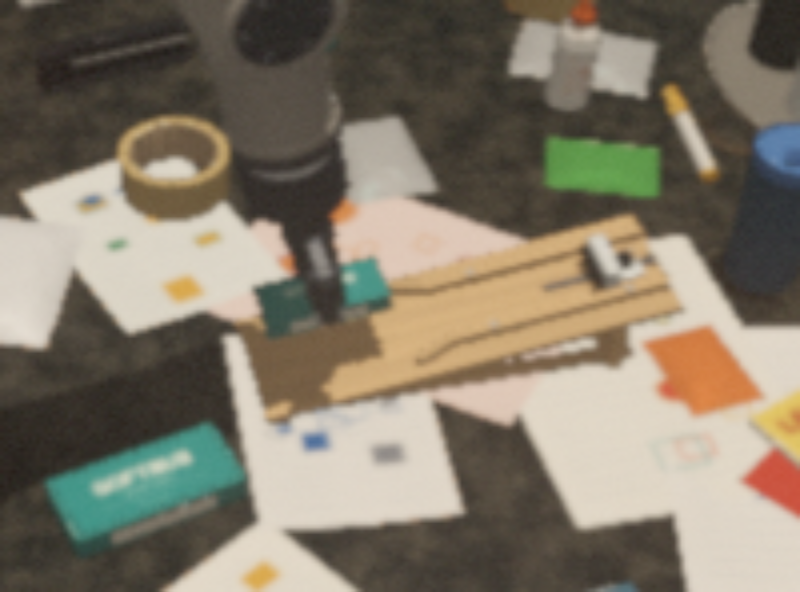

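The box is held straight above the low end of the deck (picture (325,300)), so I'll lower it.

```bash
python3 -m jog '[{"rx":0,"ry":-0.02,"rz":0,"x":0.08,"y":-0.02,"z":-0.3,"jaw":-1},{"rx":0,"ry":-0.02,"rz":0,"x":0.08,"y":-0.01,"z":-0.33,"jaw":-1},{"rx":0,"ry":0,"rz":0,"x":0.01,"y":0,"z":-0.09,"jaw":-1},{"rx":0,"ry":0,"rz":0,"x":0,"y":0,"z":0,"jaw":-1},{"rx":0,"ry":0,"rz":0,"x":0,"y":0,"z":0,"jaw":-1}]'
python3 -c "
from h import *
where();plan(dk(.07,0,.007),toolR(YAW,np.radians(10)))"
```

```text
clock: 5.25
tcp_pos: [0.5091, -0.0358, 0.0447]
orientation: [0.237, 2.957, -0.027]
contact_force: [-0.7, 0.2, -1.6]
grip_width: 0.0452
gripper_force: 36.8
deck mm [70.2  0.3 15.7] F deck [-0.99  0.13 -1.46] t 5.25 w 0.0452
shift units [ 0.02 -0.01 -0.14] turn units [ 0.02  0.01 -0.02]
```

```bash
python3 -m jog '[{"rx":0,"ry":0,"rz":0,"x":0.01,"y":0,"z":-0.07,"jaw":-1},{"rx":0,"ry":0,"rz":0,"x":0.01,"y":0,"z":-0.06,"jaw":-1},{"rx":0,"ry":0,"rz":0,"x":0,"y":0,"z":0,"jaw":-1},{"rx":0,"ry":0,"rz":0,"x":0,"y":0,"z":0,"jaw":-1}]'; python3 -c "
from h import *
where()"; python3 -m jog '[{"rx":0,"ry":0,"rz":0,"x":0.0,"y":0,"z":-0.03,"jaw":-1},{"rx":0,"ry":0,"rz":0,"x":0,"y":0,"z":0,"jaw":-1}]';python3 -c "
from h import *
where()"
```

```text
clock: 5.75
tcp_pos: [0.5098, -0.0362, 0.0363]
orientation: [0.238, 2.957, -0.027]
contact_force: [-0.1, 0.2, -1.1]
grip_width: 0.0452
gripper_force: 36.9
deck mm [69.6 -0.   7.3] F deck [-0.36  0.2  -1.09] t 5.75 w 0.0452
clock: 6.0
tcp_pos: [0.5098, -0.0361, 0.0344]
orientation: [0.238, 2.957, -0.027]
contact_force: [0.6, 0.7, -1.2]
grip_width: 0.0451
gripper_force: 36.9
deck mm [69.2  0.   5.5] F deck [ 0.24  0.83 -1.24] t 6.0 w 0.0451
```

```bash
for i in 1; do python3 -m jog '[{"rx":0,"ry":0,"rz":0,"x":0.0,"y":0,"z":-0.02,"jaw":-1},{"rx":0,"ry":0,"rz":0,"x":0,"y":0,"z":0,"jaw":-1}]'; python3 -m jog '[{"rx":0,"ry":0,"rz":0,"x":0.0,"y":0,"z":-0.02,"jaw":-1},{"rx":0,"ry":0,"rz":0,"x":0,"y":0,"z":0,"jaw":-1}]';python3 -c "
from h import *
where()";done
```

```text
clock: 6.25
tcp_pos: [0.51, -0.0362, 0.034]
orientation: [0.238, 2.957, -0.027]
contact_force: [-4.1, -0.2, 8.7]
grip_width: 0.0452
gripper_force: 38.0
clock: 6.5
tcp_pos: [0.5101, -0.0363, 0.0338]
orientation: [0.24, 2.956, -0.026]
contact_force: [-9.7, 1.4, 25.5]
grip_width: 0.0451
gripper_force: 40.0
deck mm [69.4 -0.1  4.8] F deck [-5.23 -0.25 26.86] t 6.5 w 0.0451
```

```bash
python3 -m jog '[{"rx":0,"ry":0,"rz":0,"x":0.0,"y":0,"z":0.03,"jaw":-1},{"rx":0,"ry":0,"rz":0,"x":0,"y":0,"z":0,"jaw":0.6},{"rx":0,"ry":0,"rz":0,"x":0,"y":0,"z":0,"jaw":0.6},{"rx":0,"ry":0,"rz":0,"x":0,"y":0,"z":0,"jaw":0.6},{"rx":0,"ry":0,"rz":0,"x":-0.05,"y":0,"z":0.3,"jaw":0.6},{"rx":0,"ry":0,"rz":0,"x":-0.15,"y":0,"z":0.8,"jaw":0.6},{"rx":0,"ry":0,"rz":0,"x":-0.15,"y":0,"z":0.8,"jaw":0.6},{"rx":0,"ry":0,"rz":0,"x":0,"y":0,"z":0,"jaw":-1}]';python3 -c "
from h import *
where()
f=grab_frame('scene');cv2.imwrite('pics/c5.png',cv2.resize(f[130:290,250:450],None,fx=4,fy=3.7)[:,:,::-1])
plan(dk(-.02,0,.08),toolR(YAW,np.radians(10)))"
```

```text
clock: 7.5
tcp_pos: [0.4908, -0.0361, 0.1513]
orientation: [0.238, 2.951, -0.025]
contact_force: [-0.2, -0.5, -0.5]
grip_width: 0.0514
gripper_force: 0.0
deck mm [ 71.   -3.  123.9] F deck [-0.18 -0.53 -0.45] t 7.5 w 0.0514
shift units [-1.32  0.27 -0.95] turn units [ 0.02  0.02 -0.02]
```

View pics/c5.png

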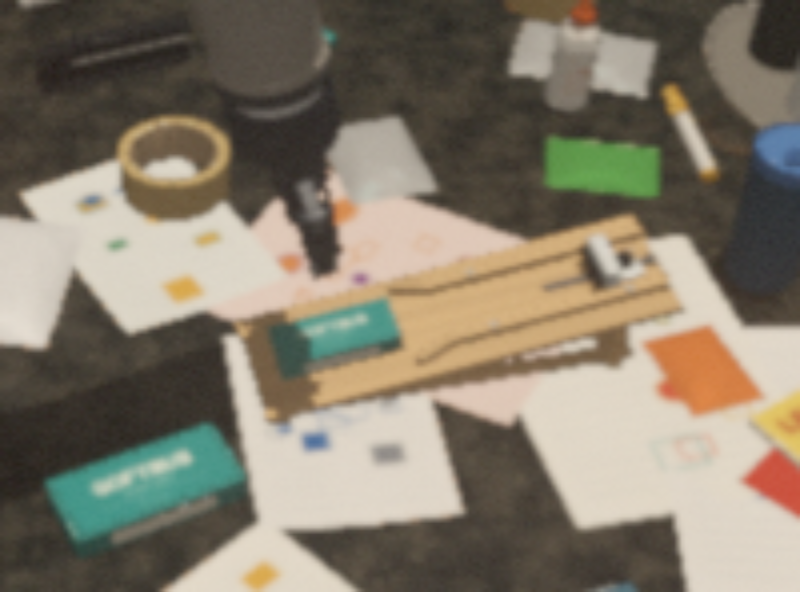

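The box lies flat and lengthwise on the low end (about (338,335)). Next the shut fingers go behind it.

```bash
python3 -m jog '[{"rx":0,"ry":0,"rz":0,"x":-0.65,"y":0.13,"z":-0.2,"jaw":-1},{"rx":0,"ry":0,"rz":0,"x":-0.65,"y":0.13,"z":-0.3,"jaw":-1},{"rx":0.02,"ry":0.02,"rz":-0.02,"x":0,"y":0,"z":-0.3,"jaw":-1},{"rx":0,"ry":0,"rz":0,"x":0,"y":0,"z":0,"jaw":-1},{"rx":0,"ry":0,"rz":0,"x":0,"y":0,"z":0,"jaw":-1}]';python3 -c "
from h import *
where()
f=grab_frame('scene');h=cv2.cvtColor(f,cv2.COLOR_RGB2HSV)
c,d=ray('scene',[[0,0]])
m=cv2.inRange(h,(80,90,60),(95,255,255));m[:,:300]=0;m=cv2.morphologyEx(m,cv2.MORPH_CLOSE,np.ones((5,5)))
for k in cv2.findContours(m,0,1)[0]:
  if cv2.contourArea(k)<80: continue
  q=(onplane('scene',k[:,0],dk(0,0,.02),DK[:,2])-LO)@DK*1000;print(k[:,0].mean(0),cv2.minAreaRect(q[:,:2].astype(np.float32)))
plan(dk(-.006,0,.03),toolR(YAW,np.radians(10)))"
```

```text
clock: 8.18
tcp_pos: [0.4112, -0.0207, 0.0998]
orientation: [0.244, 2.961, -0.024]
contact_force: [-0.6, 0.1, -0.1]
grip_width: -0.0003
gripper_force: 0.0
deck mm [-17.7  -0.8  87.2] F deck [-0.66  0.04  0.03] t 8.175 w -0.0003
[303.29545455 254.63636364] ((-40.354305267333984, -94.750244140625), (64.10032653808594, 29.517040252685547), 78.50973510742188)
[332.65277778 219.93055556] ((68.81953430175781, -1.7137794494628906), (91.67375183105469, 40.485435485839844), 0.28963014483451843)
[324.43243243 141.27027027] ((132.1936798095703, 367.11846923828125), (59.868186950683594, 40.9876823425293), 17.650251388549805)
shift units [ 0.35 -0.05 -0.91] turn units [ 0.01 -0.02  0.  ]
```

```bash
python3 -m jog '[{"rx":0,"ry":0,"rz":0,"x":0.18,"y":-0.03,"z":-0.45,"jaw":-1},{"rx":0,"ry":-0.02,"rz":0,"x":0.17,"y":-0.02,"z":-0.46,"jaw":-1},{"rx":0,"ry":0,"rz":0,"x":0.03,"y":0,"z":-0.19,"jaw":-1},{"rx":0,"ry":0,"rz":0,"x":0.03,"y":0,"z":-0.19,"jaw":-1},{"rx":0,"ry":0,"rz":0,"x":0,"y":0,"z":0,"jaw":-1},{"rx":0,"ry":0,"rz":0,"x":0,"y":0,"z":0,"jaw":-1}]';python3 -c "
from h import *
where();plan(dk(.010,0,.007),toolR(YAW,np.radians(10)));print(DK[:,0])"
```

```text
clock: 8.98
tcp_pos: [0.4356, -0.0235, 0.023]
orientation: [0.243, 2.957, -0.022]
contact_force: [-0.3, 0.8, -0.1]
grip_width: 0.0001
gripper_force: 0.0
deck mm [-6.9  0.4  7.3] F deck [-0.47  0.76 -0.03] t 8.975 w 0.0001
shift units [ 0.27 -0.05  0.04] turn units [0. 0. 0.]
[ 0.97158391 -0.16084467  0.17364818]
```

```bash
python3 -m jog '[{"rx":0,"ry":0,"rz":0,"x":0.1,"y":-0.017,"z":0.018,"jaw":-1},{"rx":0,"ry":0,"rz":0,"x":0.1,"y":-0.017,"z":0.018,"jaw":-1},{"rx":0,"ry":0,"rz":0,"x":0.1,"y":-0.017,"z":0.018,"jaw":-1},{"rx":0,"ry":0,"rz":0,"x":0.1,"y":-0.017,"z":0.018,"jaw":-1},{"rx":0,"ry":0,"rz":0,"x":0.1,"y":-0.017,"z":0.018,"jaw":-1},{"rx":0,"ry":0,"rz":0,"x":0.1,"y":-0.017,"z":0.018,"jaw":-1}]';python3 -c "
from h import *
where();plan(dk(.06,0,.007),toolR(YAW,np.radians(10)))"
```

```text
clock: 9.72
tcp_pos: [0.4716, -0.0298, 0.029]
orientation: [0.243, 2.958, -0.023]
contact_force: [-2.0, 0.3, -0.4]
grip_width: -0.0001
gripper_force: 0.6
deck mm [30.2  0.1  6.8] F deck [-2.02  0.02 -0.06] t 9.725 w -0.0001
shift units [ 0.48 -0.08  0.09] turn units [ 0.01 -0.    0.  ]
```

```bash
python3 -m jog '[{"rx":0,"ry":0,"rz":0,"x":0.14,"y":-0.023,"z":0.026,"jaw":-1},{"rx":0,"ry":0,"rz":0,"x":0.14,"y":-0.023,"z":0.026,"jaw":-1},{"rx":0,"ry":0,"rz":0,"x":0.14,"y":-0.023,"z":0.026,"jaw":-1},{"rx":0,"ry":0,"rz":0,"x":0.14,"y":-0.023,"z":0.026,"jaw":-1},{"rx":0,"ry":0,"rz":0,"x":0.14,"y":-0.023,"z":0.026,"jaw":-1},{"rx":0,"ry":0,"rz":0,"x":0.14,"y":-0.023,"z":0.026,"jaw":-1},{"rx":0,"ry":0,"rz":0,"x":0.14,"y":-0.023,"z":0.026,"jaw":-1},{"rx":0,"ry":0,"rz":0,"x":0,"y":0,"z":0,"jaw":-1}]';python3 -c "
from h import *
where();plan(dk(.15,0,.007),toolR(YAW,np.radians(10)))
f=grab_frame('scene');cv2.imwrite('pics/c6.png',cv2.resize(f[160:260,290:440],None,fx=5,fy=5)[:,:,::-1])"
```

```text
clock: 10.72
tcp_pos: [0.5316, -0.0394, 0.0403]
orientation: [0.243, 2.955, -0.022]
contact_force: [-0.7, 0.2, -0.1]
grip_width: -0.0002
gripper_force: 0.0
deck mm [91.9  0.3  7.5] F deck [-0.72  0.11  0.02] t 10.725 w -0.0002
shift units [ 0.94 -0.16  0.16] turn units [0.   0.01 0.  ]
```

View pics/c6.png

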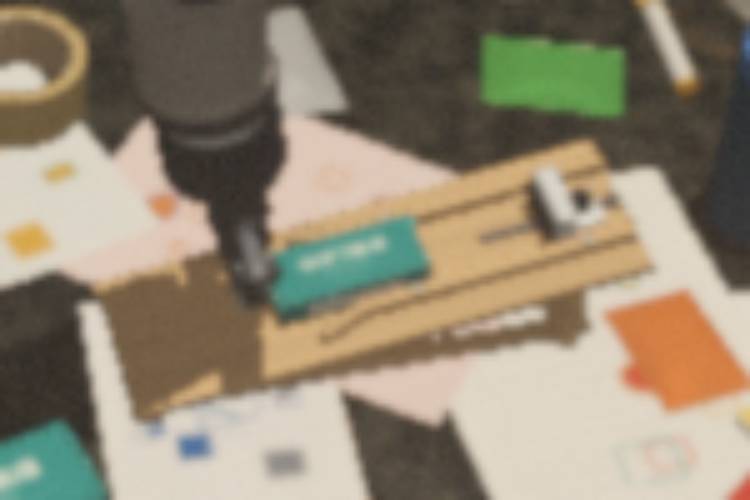

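The box is square and its front is between the rails ((425,240)); the stop's face is at (545,210), about 7 cm ahead.

```bash
python3 -m jog '[{"rx":0,"ry":0,"rz":0,"x":0.13,"y":-0.022,"z":0.023,"jaw":-1},{"rx":0,"ry":0,"rz":0,"x":0.13,"y":-0.022,"z":0.023,"jaw":-1},{"rx":0,"ry":0,"rz":0,"x":0.13,"y":-0.022,"z":0.023,"jaw":-1},{"rx":0,"ry":0,"rz":0,"x":0.13,"y":-0.022,"z":0.023,"jaw":-1},{"rx":0,"ry":0,"rz":0,"x":0.13,"y":-0.022,"z":0.023,"jaw":-1},{"rx":0,"ry":0,"rz":0,"x":0.13,"y":-0.022,"z":0.023,"jaw":-1},{"rx":0,"ry":0,"rz":0,"x":0,"y":0,"z":0,"jaw":-1}]';python3 -c "
from h import *
where();plan(dk(.16,0,.007),toolR(YAW,np.radians(10)))"
```

```text
clock: 11.65
tcp_pos: [0.5785, -0.0474, 0.0486]
orientation: [0.243, 2.955, -0.022]
contact_force: [0.7, 1.1, 0.1]
grip_width: -0.0
gripper_force: 0.0
deck mm [1.402e+02 1.000e-01 7.400e+00] F deck [0.56 1.23 0.01] t 11.65 w -0.0
shift units [ 0.32 -0.06  0.05] turn units [0.01 0.01 0.  ]
```

```bash
python3 -m jog '[{"rx":0,"ry":0,"rz":0,"x":0.032,"y":-0.006,"z":0.006,"jaw":-1},{"rx":0,"ry":0,"rz":0,"x":0.032,"y":-0.006,"z":0.006,"jaw":-1},{"rx":0,"ry":0,"rz":0,"x":0.032,"y":-0.005,"z":0.006,"jaw":-1},{"rx":0,"ry":0,"rz":0,"x":0.032,"y":-0.005,"z":0.006,"jaw":-1},{"rx":0,"ry":0,"rz":0,"x":0.032,"y":-0.005,"z":0.006,"jaw":-1},{"rx":0,"ry":0,"rz":0,"x":0.032,"y":-0.005,"z":0.006,"jaw":-1},{"rx":0,"ry":0,"rz":0,"x":0.032,"y":-0.005,"z":0.006,"jaw":-1}]';python3 -c "
from h import *
where()
f=grab_frame('scene');h=cv2.cvtColor(f,cv2.COLOR_RGB2HSV)
m=cv2.inRange(h,(80,90,60),(95,255,255));m[:,:310]=0;m[:150]=0;m=cv2.morphologyEx(m,cv2.MORPH_CLOSE,np.ones((5,5)))
k=max(cv2.findContours(m,0,1)[0],key=cv2.contourArea)
q=(onplane('scene',k[:,0],dk(0,0,.02),DK[:,2])-LO)@DK*1000;print(cv2.minAreaRect(q[:,:2].astype(np.float32)))
cv2.imwrite('pics/c7.png',cv2.resize(f[170:240,350:430],None,fx=8,fy=8)[:,:,::-1])"
```

```text
clock: 12.52
tcp_pos: [0.5907, -0.0495, 0.0507]
orientation: [0.243, 2.957, -0.023]
contact_force: [-0.5, 0.6, 0.3]
grip_width: -0.0003
gripper_force: 0.5
deck mm [1.527e+02 1.000e-01 7.300e+00] F deck [-0.56  0.47  0.43] t 12.525 w -0.0003
((211.47549438476562, -1.2322196960449219), (93.12499237060547, 41.21882247924805), 0.17794746160507202)
```

View pics/c7.png

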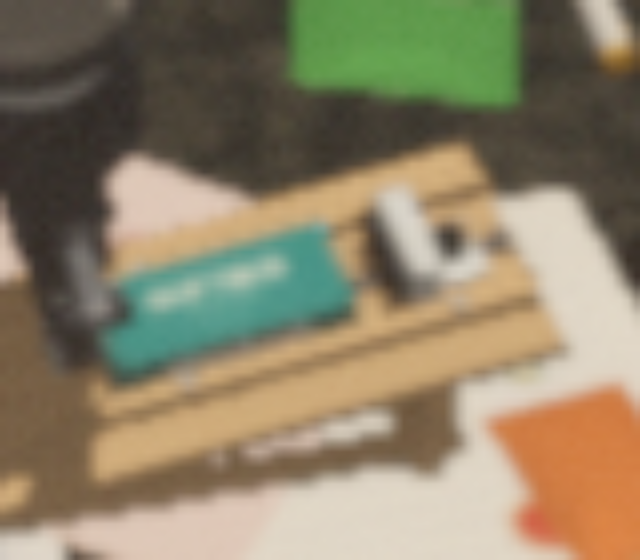

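The box is square, with its front at (340,285) and a gap of about 15 mm to the pad at (380,250).

```bash
python3 -m jog '[{"rx":0,"ry":0,"rz":0,"x":0.019,"y":-0.003,"z":0.0035,"jaw":-1},{"rx":0,"ry":0,"rz":0,"x":0.019,"y":-0.003,"z":0.0035,"jaw":-1},{"rx":0,"ry":0,"rz":0,"x":0.019,"y":-0.003,"z":0.0035,"jaw":-1},{"rx":0,"ry":0,"rz":0,"x":0.019,"y":-0.003,"z":0.0035,"jaw":-1},{"rx":0,"ry":0,"rz":0,"x":0.019,"y":-0.003,"z":0.0035,"jaw":-1},{"rx":0,"ry":0,"rz":0,"x":0.019,"y":-0.003,"z":0.0035,"jaw":-1},{"rx":0,"ry":0,"rz":0,"x":0.019,"y":-0.003,"z":0.0035,"jaw":-1}]';python3 -c "
from h import *
where()"; python3 -m jog '[{"rx":0,"ry":0,"rz":0,"x":0.005,"y":-0.001,"z":0.001,"jaw":-1},{"rx":0,"ry":0,"rz":0,"x":0.005,"y":-0.001,"z":0.001,"jaw":-1},{"rx":0,"ry":0,"rz":0,"x":0.005,"y":-0.001,"z":0.001,"jaw":-1},{"rx":0,"ry":0,"rz":0,"x":0.005,"y":-0.001,"z":0.001,"jaw":-1},{"rx":0,"ry":0,"rz":0,"x":0.005,"y":-0.001,"z":0.001,"jaw":-1},{"rx":0,"ry":0,"rz":0,"x":0.005,"y":-0.001,"z":0.001,"jaw":-1},{"rx":0,"ry":0,"rz":0,"x":0.005,"y":-0.001,"z":0.001,"jaw":-1}]';python3 -c "
from h import *
where()"
```

```text
clock: 13.45
tcp_pos: [0.5986, -0.0508, 0.0522]
orientation: [0.243, 2.957, -0.023]
contact_force: [-2.2, -0.1, 0.3]
grip_width: 0.0002
gripper_force: 0.9
deck mm [1.609e+02 1.000e-01 7.400e+00] F deck [-2.11 -0.49  0.63] t 13.45 w 0.0002
clock: 14.32
tcp_pos: [0.6006, -0.0512, 0.0526]
orientation: [0.243, 2.957, -0.023]
contact_force: [-1.1, 0.2, -0.8]
grip_width: 0.0002
gripper_force: 0.5
deck mm [163.    0.    7.4] F deck [-1.2  0.  -0.6] t 14.325 w 0.0002
```

```bash
cat > ok.py <<'E'
from h import *
o=get_obs();f=DK.T@o["contact_force"];print(((o["tcp_pos"]-LO)@DK*1000).round(2),f.round(1),round(float(o["clock"]),2))
raise SystemExit(int(f[0]<-3.5))
E
python3 -m jog '[{"rx":0,"ry":0,"rz":0,"x":0.005,"y":-0.001,"z":0.001,"jaw":-1},{"rx":0,"ry":0,"rz":0,"x":0.005,"y":-0.001,"z":0.001,"jaw":-1}]' >/dev/null && python3 ok.py && python3 -m jog '[{"rx":0,"ry":0,"rz":0,"x":0.005,"y":-0.001,"z":0.001,"jaw":-1},{"rx":0,"ry":0,"rz":0,"x":0.005,"y":-0.001,"z":0.001,"jaw":-1}]' >/dev/null && python3 ok.py && python3 -m jog '[{"rx":0,"ry":0,"rz":0,"x":0.005,"y":-0.001,"z":0.001,"jaw":-1},{"rx":0,"ry":0,"rz":0,"x":0.005,"y":-0.001,"z":0.001,"jaw":-1}]' >/dev/null && python3 ok.py && python3 -m jog '[{"rx":0,"ry":0,"rz":0,"x":0.005,"y":-0.001,"z":0.001,"jaw":-1},{"rx":0,"ry":0,"rz":0,"x":0.005,"y":-0.001,"z":0.001,"jaw":-1}]' >/dev/null && python3 ok.py && python3 -m jog '[{"rx":0,"ry":0,"rz":0,"x":0.005,"y":-0.001,"z":0.001,"jaw":-1},{"rx":0,"ry":0,"rz":0,"x":0.005,"y":-0.001,"z":0.001,"jaw":-1}]' >/dev/null && python3 ok.py && python3 -m jog '[{"rx":0,"ry":0,"rz":0,"x":0.005,"y":-0.001,"z":0.001,"jaw":-1},{"rx":0,"ry":0,"rz":0,"x":0.005,"y":-0.001,"z":0.001,"jaw":-1}]' >/dev/null && python3 ok.py && python3 -m jog '[{"rx":0,"ry":0,"rz":0,"x":0.005,"y":-0.001,"z":0.001,"jaw":-1},{"rx":0,"ry":0,"rz":0,"x":0.005,"y":-0.001,"z":0.001,"jaw":-1}]' >/dev/null && python3 ok.py && python3 -m jog '[{"rx":0,"ry":0,"rz":0,"x":0.005,"y":-0.001,"z":0.001,"jaw":-1},{"rx":0,"ry":0,"rz":0,"x":0.005,"y":-0.001,"z":0.001,"jaw":-1}]' >/dev/null && python3 ok.py
```

```text
[1.636e+02 3.000e-02 7.410e+00] [-1.9  0.3 -0.4] 14.57
[1.6424e+02 2.0000e-02 7.4400e+00] [-1.4 -0.4 -0.8] 14.82
[164.87  -0.     7.45] [-1.   0.6 -1.3] 15.07
[ 1.6547e+02 -5.0000e-02  7.4600e+00] [-1.3 -0.3 -1.5] 15.32
[ 1.6613e+02 -7.0000e-02  7.4800e+00] [-0.6  0.4 -0.4] 15.57
[ 1.6669e+02 -8.0000e-02  7.4900e+00] [-1.9 -0.2 -0.8] 15.82
[ 1.6734e+02 -9.0000e-02  7.4800e+00] [-1.3 -0.3 -0.6] 16.07
[ 1.6796e+02 -1.1000e-01  7.5200e+00] [-0.9  0.1 -1.3] 16.32
```

```bash
python3 -m jog '[{"rx":0,"ry":0,"rz":0,"x":0.005,"y":-0.001,"z":0.001,"jaw":-1},{"rx":0,"ry":0,"rz":0,"x":0.005,"y":-0.001,"z":0.001,"jaw":-1}]' >/dev/null && python3 ok.py && python3 -m jog '[{"rx":0,"ry":0,"rz":0,"x":0.005,"y":-0.001,"z":0.001,"jaw":-1},{"rx":0,"ry":0,"rz":0,"x":0.005,"y":-0.001,"z":0.001,"jaw":-1}]' >/dev/null && python3 ok.py && python3 -m jog '[{"rx":0,"ry":0,"rz":0,"x":0.005,"y":-0.001,"z":0.001,"jaw":-1},{"rx":0,"ry":0,"rz":0,"x":0.005,"y":-0.001,"z":0.001,"jaw":-1}]' >/dev/null && python3 ok.py && python3 -m jog '[{"rx":0,"ry":0,"rz":0,"x":0.005,"y":-0.001,"z":0.001,"jaw":-1},{"rx":0,"ry":0,"rz":0,"x":0.005,"y":-0.001,"z":0.001,"jaw":-1}]' >/dev/null && python3 ok.py && python3 -m jog '[{"rx":0,"ry":0,"rz":0,"x":0.005,"y":-0.001,"z":0.001,"jaw":-1},{"rx":0,"ry":0,"rz":0,"x":0.005,"y":-0.001,"z":0.001,"jaw":-1}]' >/dev/null && python3 ok.py && python3 -m jog '[{"rx":0,"ry":0,"rz":0,"x":0.005,"y":-0.001,"z":0.001,"jaw":-1},{"rx":0,"ry":0,"rz":0,"x":0.005,"y":-0.001,"z":0.001,"jaw":-1}]' >/dev/null && python3 ok.py && python3 -m jog '[{"rx":0,"ry":0,"rz":0,"x":0.005,"y":-0.001,"z":0.001,"jaw":-1},{"rx":0,"ry":0,"rz":0,"x":0.005,"y":-0.001,"z":0.001,"jaw":-1}]' >/dev/null && python3 ok.py && python3 -m jog '[{"rx":0,"ry":0,"rz":0,"x":0.005,"y":-0.001,"z":0.001,"jaw":-1},{"rx":0,"ry":0,"rz":0,"x":0.005,"y":-0.001,"z":0.001,"jaw":-1}]' >/dev/null && python3 ok.py
```

```text
[ 1.6858e+02 -1.2000e-01  7.5300e+00] [-0.7 -0.3 -1.6] 16.57
[ 1.6923e+02 -1.5000e-01  7.5400e+00] [-1.6  0.5  0.2] 16.82
[169.79  -0.17   7.53] [-0.8  0.3 -0.1] 17.07
[170.43  -0.18   7.56] [-1.5 -1.6  0. ] 17.32
[171.08  -0.22   7.57] [-1.6  0.6 -0.9] 17.57
[171.68  -0.22   7.56] [-0.1  0.  -0.7] 17.82
[172.28  -0.26   7.57] [-0.3 -0.7  0.1] 18.07
[172.6   -0.27   7.57] [-2.9  0.   0. ] 18.32
```

```bash
python3 -m jog '[{"rx":0,"ry":0,"rz":0,"x":0,"y":0,"z":0,"jaw":-1}]' >/dev/null; python3 ok.py && python3 -m jog '[{"rx":0,"ry":0,"rz":0,"x":0.003,"y":-0.0005,"z":0.0005,"jaw":-1},{"rx":0,"ry":0,"rz":0,"x":0,"y":0,"z":0,"jaw":-1}]' >/dev/null; python3 ok.py
```

```text
[172.65  -0.24   7.59] [-2.3 -0.1  1.3] 18.45
[172.8   -0.28   7.56] [-3. -0.  0.] 18.7
```

```bash
python3 -m jog '[{"rx":0,"ry":0,"rz":0,"x":0.003,"y":-0.0005,"z":0.0005,"jaw":-1},{"rx":0,"ry":0,"rz":0,"x":0,"y":0,"z":0,"jaw":-1}]' >/dev/null; python3 ok.py && python3 -m jog '[{"rx":0,"ry":0,"rz":0,"x":0.003,"y":-0.0005,"z":0.0005,"jaw":-1},{"rx":0,"ry":0,"rz":0,"x":0,"y":0,"z":0,"jaw":-1}]' >/dev/null && python3 ok.py && python3 -m jog '[{"rx":0,"ry":0,"rz":0,"x":0.003,"y":-0.0005,"z":0.0005,"jaw":-1},{"rx":0,"ry":0,"rz":0,"x":0,"y":0,"z":0,"jaw":-1}]' >/dev/null && python3 ok.py
```

```text
[173.    -0.3    7.57] [-4.6  0.5  1. ] 18.95
```

```bash
python3 -m jog '[{"rx":0,"ry":0,"rz":0,"x":0.003,"y":-0.0005,"z":0.0005,"jaw":-1},{"rx":0,"ry":0,"rz":0,"x":0,"y":0,"z":0,"jaw":-1}]' >/dev/null; python3 ok.py; python3 -m jog '[{"rx":0,"ry":0,"rz":0,"x":0,"y":0,"z":0,"jaw":-1}]' >/dev/null; python3 ok.py
```

```text
[173.21  -0.3    7.55] [-4.5  0.7  1.3] 19.2
[173.2   -0.27   7.56] [-3.3  0.1  2.5] 19.32
```

```bash
python3 -m jog '[{"rx":0,"ry":0,"rz":0,"x":0.003,"y":-0.0005,"z":0.0005,"jaw":-1},{"rx":0,"ry":0,"rz":0,"x":0,"y":0,"z":0,"jaw":-1}]' >/dev/null; python3 ok.py; python3 -m jog '[{"rx":0,"ry":0,"rz":0,"x":0.003,"y":-0.0005,"z":0.0005,"jaw":-1},{"rx":0,"ry":0,"rz":0,"x":0,"y":0,"z":0,"jaw":-1}]' >/dev/null; python3 ok.py; python3 -m jog '[{"rx":0,"ry":0,"rz":0,"x":0,"y":0,"z":0,"jaw":-1}]' >/dev/null; python3 ok.py
```

```text
[173.48  -0.25   7.57] [-5.1  0.6  2.4] 19.57
[173.45  -0.27   7.53] [-4.5 -0.5  2.9] 19.82
[173.46  -0.25   7.54] [-4.7  0.7  2.7] 19.95
```

```bash
python3 -m jog '[{"rx":0,"ry":0,"rz":0,"x":0.003,"y":-0.0005,"z":0.003,"jaw":-1},{"rx":0,"ry":0,"rz":0,"x":0,"y":0,"z":0,"jaw":-1}]' >/dev/null; python3 ok.py; python3 -m jog '[{"rx":0,"ry":0,"rz":0,"x":0.003,"y":-0.0005,"z":0.003,"jaw":-1},{"rx":0,"ry":0,"rz":0,"x":0,"y":0,"z":0,"jaw":-1}]' >/dev/null; python3 ok.py; python3 -m jog '[{"rx":0,"ry":0,"rz":0,"x":0,"y":0,"z":0,"jaw":-1}]' >/dev/null; python3 ok.py
```

```text
[173.84  -0.26   7.58] [-3.7  0.8 -0.4] 20.2
[174.09  -0.29   7.73] [-3.8  0.7 -1.2] 20.45
[174.15  -0.29   7.79] [-4.  -0.3 -0.2] 20.57
```

```bash
python3 -c "
from h import *
where();plan(dk(.174,0,.0078),toolR(YAW,np.radians(10)));print(get_obs()['moment'].round(2))
for n in('scene','top'):
  f=grab_frame(n);h=cv2.cvtColor(f,cv2.COLOR_RGB2HSV)
  m=cv2.inRange(h,(80,90,60),(95,255,255));m[:,:310]=0;m[:150 if n=='scene' else 0]=0;m[245:]=0;m=cv2.morphologyEx(m,cv2.MORPH_CLOSE,np.ones((5,5)))
  for k in cv2.findContours(m,0,1)[0]:
    if cv2.contourArea(k)<60:continue
    q=(onplane(n,k[:,0],dk(0,0,.02),DK[:,2])-LO)@DK*1000;print(n,k[:,0].mean(0),q.max(0),q.min(0),cv2.minAreaRect(q[:,:2].astype(np.float32)))
f=grab_frame('scene');cv2.imwrite('pics/c8.png',cv2.resize(f[170:240,350:430],None,fx=8,fy=8,interpolation=2)[:,:,::-1])
"
```

```text
deck mm [174.1  -0.3   7.8] F deck [-4.   -0.29 -0.16] t 20.575 w -0.0001
shift units [-0.    0.01 -0.  ] turn units [0.01 0.   0.  ]
[0.3  1.13 0.03]
scene [384.47887324 205.21126761] [279.39211378  19.27284834  20.        ] [186.23006749 -22.31317164  20.        ] ((232.88121032714844, -1.4458675384521484), (41.46632385253906, 93.16726684570312), 89.76294708251953)
```

```bash
python3 -m jog '[{"rx":0,"ry":0,"rz":0,"x":0.003,"y":-0.0005,"z":0.0015,"jaw":-1},{"rx":0,"ry":0,"rz":0,"x":0,"y":0,"z":0,"jaw":-1}]' >/dev/null; python3 ok.py; python3 -m jog '[{"rx":0,"ry":0,"rz":0,"x":0.003,"y":-0.0005,"z":0.0015,"jaw":-1},{"rx":0,"ry":0,"rz":0,"x":0,"y":0,"z":0,"jaw":-1}]' >/dev/null; python3 ok.py;  python3 -m jog '[{"rx":0,"ry":0,"rz":0,"x":0.003,"y":-0.0005,"z":0.0015,"jaw":-1},{"rx":0,"ry":0,"rz":0,"x":0,"y":0,"z":0,"jaw":-1}]' >/dev/null; python3 ok.py
```

```text
[174.36  -0.3    7.91] [-4.8  0.1 -0.8] 20.98
[174.56  -0.3    7.98] [-5.2  0.1 -1.3] 21.23
[174.72  -0.3    8.02] [-5.   0.3 -1.4] 21.48
```

```bash
python3 -m jog '[{"rx":0,"ry":0,"rz":0,"x":0.003,"y":-0.0005,"z":0.0005,"jaw":-1},{"rx":0,"ry":0,"rz":0,"x":0,"y":0,"z":0,"jaw":-1}]' >/dev/null; python3 ok.py; python3 -m jog '[{"rx":0,"ry":0,"rz":0,"x":0.003,"y":-0.0005,"z":0.0005,"jaw":-1},{"rx":0,"ry":0,"rz":0,"x":0,"y":0,"z":0,"jaw":-1}]' >/dev/null; python3 ok.py;  python3 -m jog '[{"rx":0,"ry":0,"rz":0,"x":0.003,"y":-0.0005,"z":0.0005,"jaw":-1},{"rx":0,"ry":0,"rz":0,"x":0,"y":0,"z":0,"jaw":-1}]' >/dev/null; python3 ok.py
```

```text
[174.81  -0.3    7.97] [-5.2  0.5 -1.7] 21.73
[174.9   -0.3    7.95] [-5.8  1.3 -1.3] 21.98
[174.98  -0.31   7.92] [-5.7  0.6 -0.5] 22.23
```

```bash
python3 -m jog '[{"rx":0,"ry":0,"rz":0,"x":0.003,"y":-0.0005,"z":0.001,"jaw":-1},{"rx":0,"ry":0,"rz":0,"x":0,"y":0,"z":0,"jaw":-1}]' >/dev/null; python3 ok.py; python3 -m jog '[{"rx":0,"ry":0,"rz":0,"x":0.003,"y":-0.0005,"z":0.001,"jaw":-1},{"rx":0,"ry":0,"rz":0,"x":0,"y":0,"z":0,"jaw":-1}]' >/dev/null; python3 ok.py;  python3 -m jog '[{"rx":0,"ry":0,"rz":0,"x":0.003,"y":-0.0005,"z":0.001,"jaw":-1},{"rx":0,"ry":0,"rz":0,"x":0,"y":0,"z":0,"jaw":-1}]' >/dev/null; python3 ok.py
```

```text
[175.08  -0.3    7.94] [-5.8  0.7 -1.7] 22.48
[175.21  -0.34   7.93] [-7.5  0.9 -1.1] 22.73
[175.27  -0.32   7.93] [-6.1  1.5 -0.8] 22.98
```

```bash
python3 -m jog '[{"rx":0,"ry":0,"rz":0,"x":0.005,"y":-0.0008,"z":0.001,"jaw":-1},{"rx":0,"ry":0,"rz":0,"x":0,"y":0,"z":0,"jaw":-1}]' >/dev/null; python3 ok.py; python3 -m jog '[{"rx":0,"ry":0,"rz":0,"x":0.005,"y":-0.0008,"z":0.001,"jaw":-1},{"rx":0,"ry":0,"rz":0,"x":0,"y":0,"z":0,"jaw":-1}]' >/dev/null; python3 ok.py;  python3 -m jog '[{"rx":0,"ry":0,"rz":0,"x":0.003,"y":-0.0005,"z":0.001,"jaw":-1},{"rx":0,"ry":0,"rz":0,"x":0,"y":0,"z":0,"jaw":-1}]' >/dev/null; python3 ok.py
```

```text
[175.46  -0.3    7.91] [-5.7  0.9 -0.9] 23.23
[175.61  -0.29   7.89] [-6.9  0.6 -1. ] 23.48
[175.66  -0.33   7.86] [-6.5  0.6 -0.4] 23.73
```

```bash
python3 -m jog '[{"rx":0,"ry":0,"rz":0,"x":0.006,"y":-0.001,"z":0.001,"jaw":-1},{"rx":0,"ry":0,"rz":0,"x":0,"y":0,"z":0,"jaw":-1}]' >/dev/null; python3 ok.py; python3 -m jog '[{"rx":0,"ry":0,"rz":0,"x":0.006,"y":-0.001,"z":0.001,"jaw":-1},{"rx":0,"ry":0,"rz":0,"x":0,"y":0,"z":0,"jaw":-1}]' >/dev/null; python3 ok.py;  python3 -m jog '[{"rx":0,"ry":0,"rz":0,"x":0.003,"y":-0.0005,"z":0.001,"jaw":-1},{"rx":0,"ry":0,"rz":0,"x":0,"y":0,"z":0,"jaw":-1}]' >/dev/null; python3 ok.py;python3 -m jog '[{"rx":0,"ry":0,"rz":0,"x":0,"y":0,"z":0,"jaw":-1}]' >/dev/null; python3 ok.py
```

```text
[175.72  -0.31   7.8 ] [-7.6  0.2 -1. ] 23.98
[175.75  -0.35   7.69] [-7.7  1.7  1. ] 24.23
[175.77  -0.32   7.69] [-7.2  0.2 -1. ] 24.48
[175.78  -0.33   7.68] [-8.   1.4 -0.4] 24.6
```

```bash
python3 -m jog '[{"rx":0,"ry":0,"rz":0,"x":0.006,"y":-0.001,"z":0.002,"jaw":-1},{"rx":0,"ry":0,"rz":0,"x":0,"y":0,"z":0,"jaw":-1}]' >/dev/null; python3 ok.py; python3 -m jog '[{"rx":0,"ry":0,"rz":0,"x":0.005,"y":-0.001,"z":0.002,"jaw":-1},{"rx":0,"ry":0,"rz":0,"x":0,"y":0,"z":0,"jaw":-1}]' >/dev/null; python3 ok.py; python3 -m jog '[{"rx":0,"ry":0,"rz":0,"x":0,"y":0,"z":0,"jaw":-1}]' >/dev/null; python3 ok.py
```

```text
[175.85  -0.29   7.69] [-8.3  0.3 -0.5] 24.85
[175.87  -0.34   7.66] [-9.1  1.3 -0.2] 25.1
[175.85  -0.34   7.66] [-8.9  0.5  0.4] 25.23
```

```bash
python3 -m jog '[{"rx":0,"ry":0,"rz":0,"x":0,"y":0,"z":0,"jaw":-1},{"rx":0,"ry":0,"rz":0,"x":0,"y":0,"z":0,"jaw":-1},{"rx":0,"ry":0,"rz":0,"x":0,"y":0,"z":0,"jaw":-1}]' >/dev/null; python3 ok.py; python3 -m jog '[{"rx":0,"ry":0,"rz":0,"x":0,"y":0,"z":0,"jaw":-1},{"rx":0,"ry":0,"rz":0,"x":0,"y":0,"z":0,"jaw":-1},{"rx":0,"ry":0,"rz":0,"x":0,"y":0,"z":0,"jaw":-1}]' >/dev/null; python3 ok.py; python3 -m jog '[{"rx":0,"ry":0,"rz":0,"x":-0.01,"y":0.0016,"z":-0.002,"jaw":-1},{"rx":0,"ry":0,"rz":0,"x":-0.02,"y":0.003,"z":-0.003,"jaw":-1},{"rx":0,"ry":0,"rz":0,"x":-0.05,"y":0.008,"z":-0.008,"jaw":-1},{"rx":0,"ry":0,"rz":0,"x":-0.3,"y":0.05,"z":-0.04,"jaw":-1},{"rx":0,"ry":0,"rz":0,"x":-0.4,"y":0.07,"z":0.2,"jaw":-1},{"rx":0,"ry":0,"rz":0,"x":-0.3,"y":0,"z":0.8,"jaw":-1},{"rx":0,"ry":0,"rz":0,"x":0,"y":0,"z":0.8,"jaw":-1},{"rx":0,"ry":0,"rz":0,"x":0,"y":0,"z":0,"jaw":-1}]';python3 -c "
from h import *
where()
f=grab_frame('scene');h=cv2.cvtColor(f,cv2.COLOR_RGB2HSV)
m=cv2.inRange(h,(80,90,60),(95,255,255));m[:,:310]=0;m[:150]=0;m[245:]=0;m=cv2.morphologyEx(m,cv2.MORPH_CLOSE,np.ones((5,5)))
k=max(cv2.findContours(m,0,1)[0],key=cv2.contourArea)
q=(onplane('scene',k[:,0],dk(0,0,.02),DK[:,2])-LO)@DK*1000;print(cv2.minAreaRect(q[:,:2].astype(np.float32)))
cv2.imwrite('pics/c9.png',cv2.resize(f[170:240,350:430],None,fx=8,fy=8,interpolation=2)[:,:,::-1])"
```

```text
[175.92  -0.32   7.66] [-8.5  1.6  0.3] 25.6
[175.95  -0.33   7.67] [-9.   0.8  0. ] 25.98
clock: 26.98
tcp_pos: [0.5559, -0.0463, 0.1669]
orientation: [0.243, 2.943, -0.02]
contact_force: [0.3, -0.2, 1.2]
grip_width: 0.0001
gripper_force: 0.0
deck mm [138.7  -2.5 127.8] F deck [ 0.49 -0.15  1.12] t 26.975 w 0.0001
((232.37770080566406, -1.5040779113769531), (41.476165771484375, 94.10465240478516), 89.87635040283203)
```

View pics/c9.png

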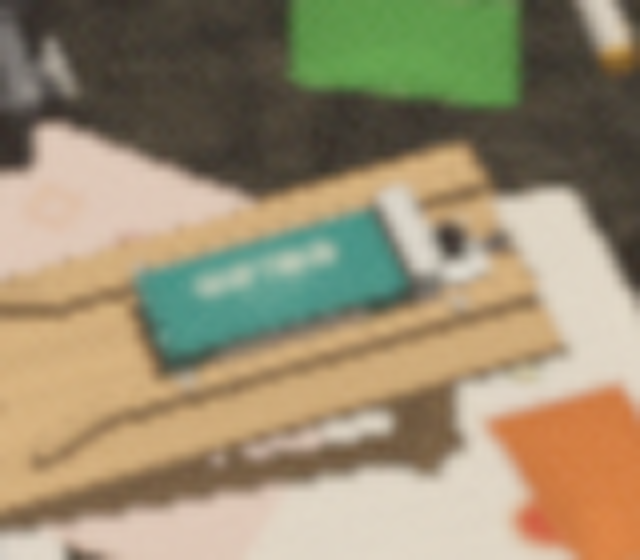

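The box lies against the stop's pad at (400,250), square. The slow rise in force over the last 3 mm leaves some doubt about how much reached the stop, so I'll press once more, slightly firmer, from the seated state.

```bash
python3 -c "
from h import *
plan(dk(.145,0,.03),toolR(YAW,np.radians(10)));plan(dk(.155,0,.0078),toolR(YAW,np.radians(10)))"
```

```text
shift units [ 0.42 -0.02 -1.55] turn units [0.   0.06 0.  ]
shift units [ 0.64 -0.06 -1.88] turn units [0.   0.06 0.  ]
```

```bash
python3 -m jog '[{"rx":0,"ry":0.03,"rz":0,"x":0.21,"y":-0.01,"z":-0.77,"jaw":-1},{"rx":0,"ry":0.03,"rz":0,"x":0.21,"y":-0.01,"z":-0.78,"jaw":-1},{"rx":0,"ry":0,"rz":0,"x":0.11,"y":-0.02,"z":-0.16,"jaw":-1},{"rx":0,"ry":0,"rz":0,"x":0.11,"y":-0.02,"z":-0.17,"jaw":-1},{"rx":0,"ry":0,"rz":0,"x":0,"y":0,"z":0,"jaw":-1},{"rx":0,"ry":0,"rz":0,"x":0,"y":0,"z":0,"jaw":-1}]' >/dev/null;python3 -c "
from h import *
where();plan(dk(.174,0,.0078),toolR(YAW,np.radians(10)))"
```

```text
deck mm [151.5  -0.2   6.2] F deck [-0.07  0.24  0.48] t 27.775 w -0.0
shift units [ 0.36 -0.06  0.09] turn units [ 0.   -0.05  0.  ]
```

```bash
python3 -m jog '[{"rx":0,"ry":-0.05,"rz":0,"x":0.12,"y":-0.02,"z":0.04,"jaw":-1},{"rx":0,"ry":0,"rz":0,"x":0.12,"y":-0.02,"z":0.03,"jaw":-1},{"rx":0,"ry":0,"rz":0,"x":0.08,"y":-0.015,"z":0.015,"jaw":-1},{"rx":0,"ry":0,"rz":0,"x":0.02,"y":-0.003,"z":0.004,"jaw":-1},{"rx":0,"ry":0,"rz":0,"x":0,"y":0,"z":0,"jaw":-1}]' >/dev/null; python3 ok.py && python3 -m jog '[{"rx":0,"ry":0,"rz":0,"x":0.005,"y":-0.001,"z":0.001,"jaw":-1},{"rx":0,"ry":0,"rz":0,"x":0,"y":0,"z":0,"jaw":-1}]' >/dev/null && python3 ok.py && python3 -m jog '[{"rx":0,"ry":0,"rz":0,"x":0.005,"y":-0.001,"z":0.001,"jaw":-1},{"rx":0,"ry":0,"rz":0,"x":0,"y":0,"z":0,"jaw":-1}]' >/dev/null && python3 ok.py && python3 -m jog '[{"rx":0,"ry":0,"rz":0,"x":0.005,"y":-0.001,"z":0.001,"jaw":-1},{"rx":0,"ry":0,"rz":0,"x":0,"y":0,"z":0,"jaw":-1}]' >/dev/null && python3 ok.py && python3 -m jog '[{"rx":0,"ry":0,"rz":0,"x":0.005,"y":-0.001,"z":0.001,"jaw":-1},{"rx":0,"ry":0,"rz":0,"x":0,"y":0,"z":0,"jaw":-1}]' >/dev/null && python3 ok.py && python3 -m jog '[{"rx":0,"ry":0,"rz":0,"x":0.005,"y":-0.001,"z":0.001,"jaw":-1},{"rx":0,"ry":0,"rz":0,"x":0,"y":0,"z":0,"jaw":-1}]' >/dev/null && python3 ok.py
```

```text
[171.92  -0.45   6.67] [-0.1 -0.4  0.5] 28.4
[172.08  -0.46   6.68] [ 0.3 -0.2  0.1] 28.65
[172.6   -0.39   6.77] [ 0.1 -0.  -1. ] 28.9
[172.89  -0.46   6.77] [-0.2 -0.   0.4] 29.15
[172.91  -0.44   6.73] [-0.9  0.  -0.5] 29.4
[173.    -0.49   6.69] [-2.5 -0.4  0.9] 29.65
```

```bash
python3 -m jog '[{"rx":0,"ry":0,"rz":0,"x":0.01,"y":-0.0016,"z":0.002,"jaw":-1},{"rx":0,"ry":0,"rz":0,"x":0,"y":0,"z":0,"jaw":-1}]' >/dev/null; python3 ok.py ; python3 -m jog '[{"rx":0,"ry":0,"rz":0,"x":0.008,"y":-0.0013,"z":0.0015,"jaw":-1},{"rx":0,"ry":0,"rz":0,"x":0,"y":0,"z":0,"jaw":-1}]' >/dev/null ; python3 ok.py
```

```text
[173.52  -0.52   6.69] [-4.3  0.1  3.4] 29.9
[173.89  -0.51   6.67] [-5.2 -0.1  3.7] 30.15
```

```bash
python3 -m jog '[{"rx":0,"ry":0,"rz":0,"x":0.008,"y":-0.0013,"z":0.006,"jaw":-1},{"rx":0,"ry":0,"rz":0,"x":0,"y":0,"z":0,"jaw":-1}]' >/dev/null; python3 ok.py ; python3 -m jog '[{"rx":0,"ry":0,"rz":0,"x":0.008,"y":-0.0013,"z":0.006,"jaw":-1},{"rx":0,"ry":0,"rz":0,"x":0,"y":0,"z":0,"jaw":-1}]' >/dev/null ; python3 ok.py;python3 -m jog '[{"rx":0,"ry":0,"rz":0,"x":0.008,"y":-0.0013,"z":0.003,"jaw":-1},{"rx":0,"ry":0,"rz":0,"x":0,"y":0,"z":0,"jaw":-1}]' >/dev/null ; python3 ok.py
```

```text
[174.51  -0.55   6.7 ] [-4.4 -0.7 -0.4] 30.4
[175.15  -0.5    7.07] [-5.   0.3 -0.3] 30.65
[175.54  -0.51   7.18] [-5.6 -0.4 -0.2] 30.9
```

```bash
python3 -m jog '[{"rx":0,"ry":0,"rz":0,"x":0.008,"y":-0.0013,"z":0.002,"jaw":-1},{"rx":0,"ry":0,"rz":0,"x":0,"y":0,"z":0,"jaw":-1}]' >/dev/null; python3 ok.py ; python3 -m jog '[{"rx":0,"ry":0,"rz":0,"x":0.008,"y":-0.0013,"z":0.002,"jaw":-1},{"rx":0,"ry":0,"rz":0,"x":0,"y":0,"z":0,"jaw":-1}]' >/dev/null ; python3 ok.py;python3 -m jog '[{"rx":0,"ry":0,"rz":0,"x":0.008,"y":-0.0013,"z":0.002,"jaw":-1},{"rx":0,"ry":0,"rz":0,"x":0,"y":0,"z":0,"jaw":-1}]' >/dev/null ; python3 ok.py
```

```text
[175.79  -0.54   7.14] [-5.8  0.3 -0.8] 31.15
[175.97  -0.55   7.09] [-6.5  0.3 -1.2] 31.4
[176.13  -0.57   7.04] [-7.4  0.7 -0.4] 31.65
```

```bash
python3 -m jog '[{"rx":0,"ry":0,"rz":0,"x":0.008,"y":-0.0013,"z":0.002,"jaw":-1},{"rx":0,"ry":0,"rz":0,"x":0,"y":0,"z":0,"jaw":-1}]' >/dev/null; python3 ok.py ; python3 -m jog '[{"rx":0,"ry":0,"rz":0,"x":0.008,"y":-0.0013,"z":0.002,"jaw":-1},{"rx":0,"ry":0,"rz":0,"x":0,"y":0,"z":0,"jaw":-1}]' >/dev/null ; python3 ok.py; python3 -m jog '[{"rx":0,"ry":0,"rz":0,"x":0,"y":0,"z":0,"jaw":-1},{"rx":0,"ry":0,"rz":0,"x":0,"y":0,"z":0,"jaw":-1}]' >/dev/null ; python3 ok.py
```

```text
[176.11  -0.58   6.94] [-7.9 -0.2  0.7] 31.9
[176.18  -0.57   6.87] [-8.5 -0.2 -1. ] 32.15
[176.19  -0.56   6.89] [-8.8  0.4 -0.3] 32.4
```

```bash
python3 -m jog '[{"rx":0,"ry":0,"rz":0,"x":0.008,"y":-0.0013,"z":0.003,"jaw":-1},{"rx":0,"ry":0,"rz":0,"x":0,"y":0,"z":0,"jaw":-1}]' >/dev/null; python3 ok.py ; python3 -m jog '[{"rx":0,"ry":0,"rz":0,"x":0,"y":0,"z":0,"jaw":-1},{"rx":0,"ry":0,"rz":0,"x":0,"y":0,"z":0,"jaw":-1},{"rx":0,"ry":0,"rz":0,"x":0,"y":0,"z":0,"jaw":-1},{"rx":0,"ry":0,"rz":0,"x":0,"y":0,"z":0,"jaw":-1}]' >/dev/null ; python3 ok.py; python3 -m jog '[{"rx":0,"ry":0,"rz":0,"x":-0.01,"y":0.0016,"z":-0.002,"jaw":-1},{"rx":0,"ry":0,"rz":0,"x":-0.03,"y":0.005,"z":-0.004,"jaw":-1},{"rx":0,"ry":0,"rz":0,"x":-0.06,"y":0.01,"z":-0.008,"jaw":-1},{"rx":0,"ry":0,"rz":0,"x":-0.3,"y":0.05,"z":-0.04,"jaw":-1},{"rx":0,"ry":0,"rz":0,"x":-0.4,"y":0.07,"z":0.2,"jaw":-1},{"rx":0,"ry":0,"rz":0,"x":-0.3,"y":0,"z":0.8,"jaw":-1},{"rx":0,"ry":0,"rz":0,"x":0,"y":0,"z":0.8,"jaw":-1},{"rx":0,"ry":0,"rz":0,"x":0,"y":0,"z":0,"jaw":-1}]' >/dev/null;python3 -c "
from h import *
where()
f=grab_frame('scene');h=cv2.cvtColor(f,cv2.COLOR_RGB2HSV)
m=cv2.inRange(h,(80,90,60),(95,255,255));m[:,:310]=0;m[:150]=0;m[245:]=0;m=cv2.morphologyEx(m,cv2.MORPH_CLOSE,np.ones((5,5)))
k=max(cv2.findContours(m,0,1)[0],key=cv2.contourArea)
q=(onplane('scene',k[:,0],dk(0,0,.02),DK[:,2])-LO)@DK*1000;print(cv2.minAreaRect(q[:,:2].astype(np.float32)))
from bench import r
print(r.hand_in())"
```

```text
[176.24  -0.59   6.84] [-9.6  0.3 -0.3] 32.65
[176.32  -0.56   6.88] [-9.3  0.7 -0.7] 33.15
deck mm [138.   -2.5 127.2] F deck [ 0.91  0.22 -0.72] t 34.15 w -0.0002
((232.3189697265625, -1.4790725708007812), (93.96713256835938, 42.00000762939453), 0.28902119398117065)
the job is handed in; nothing more can be done
None
```

The eraser box lies flat and square against the stop's pad, released, after two presses of about 9 N at the tool (peak reading 9.6 N; force at the stop itself not measured); the job was handed in at about 34 s, with no verdict returned.

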